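# Hold a tea tin over the shop scanner

## Robot

A 6-joint arm with a two-finger parallel gripper is mounted at the origin on the work surface. World frame = base frame: x ahead of the robot, y to its left, z up, the work surface at z = 0. Lengths are in m, angles in rad, forces in N, time in s.
With the tool pointing down it reaches from about 0.35 to 0.875 m from the base axis. Payload 4.2 kg.
Tool frame: the origin (TCP) lies on the centre line of the jaws, within the pads' length; the fingertips stand 14 mm ahead of it and the grasp point (between the pads) lies 5 mm behind it (env.tip_reach is the distance from the TCP to the fingertips, in m); z points along the fingers, x is the direction in which the jaws open and shut, and the axes are right-handed (so a half turn about z gives the same grasp; the last joint's range is limited). The gripper opens to 85 mm and grips with 20 to 120 N. Pads are 22 mm wide; open, the fingers measure 114 mm over their backs; the gripper's body (76 mm by 85 mm) begins 54 mm behind the grasp point. The pads swing forward as they close: fully open they stand 13 mm farther back than shut.
Start: joints at [0.259, 0.385, 0.008, 0, -1.194, -0.259], TCP at [0.625, 0, 0.245] pointing down, gripper open.
Joint ranges: [-3.14, 3.14], [-1.21, 2.06], [-1.07, 1.41], [-3.16, 2.05], [-2.99, -0.16], [-3.1, 3.1]. Speed limits (rad/s): [2.79, 2.79, 3.14, 3.14, 3.14, 3.14].

## Interface

Orientations are given as [roll, pitch, yaw] about the fixed x, y, z axes, in that order (R = Rz(yaw) Ry(pitch) Rx(roll)).
In Python, from plant import env gives the robot as it stands.
- The arm moves only by the tool move_arm, never from a script. Its argument "deltas" is a list of rows, each a list of 7 numbers: the turn, a rotation vector about the tool's x, y, z in rad, then the shift along the tool's x, y, z in m, then the finger opening in m, from 0 to 0.0854. A call has 1 to 5 rows; each row shifts and turns the commanded pose from where the row before left it, along the tool's axes as they then stand; what a row does not reach is not made up. A row lasts 1/10 s, in which the tool goes at most 50 mm and 8.59 degrees, less where a joint would pass 70% of its speed; a pose out of reach is approached as far as the arm can. A call with a gripper value outside its range is refused whole. The fingers move at their own pace and stop on an object; "force" is the grip in N (left out, the last holds). Time passes only in rows, so rows that do not move let the fingers close. It gives the time, the measured TCP pose, the force and the opening at its end, in the units of the state.
- env.read_state(): the state, without advancing time (a new reading comes with each control period).
- env.get_image(name): name is "scene" or "side" or "wrist"; returns (picture, depth): 420x560x3 uint8, blue, green, red; 420x560 float32, m along the optical axis (not along the pixel's ray), 0 where there is no reading.
- env.camera_params(name): a dict with "mtx" (3x3 intrinsics, pixels), "pose" (4x4, takes a point from camera to world coordinates). Camera axes: x right, y down, z forward; pixel columns grow to the right and rows downward; lengths in m; the calibration is good to about 2 mm. The wrist camera is an equidistant fisheye: a pixel r from the principal point sees the ray r / f radians off the axis. A picture is of the moment at which its call begins: read the wrist's pose just before it. camera_params takes no time and is no camera call; for the wrist camera it gives the pose at the moment of the call.
- env.job_done(): hands the job in, once; it reports no verdict.
The state is a dict: "clock": time; "joint_pos": joint angles; "joint_velocities": joint speeds; "effort": joint torques, N m; "position": TCP position; "ee_rot": TCP orientation; "contact_force": force on the tool from outside, world axes, zero at the start; "torque": the same for the moment, N m; "finger_gap": finger opening in m.
Only numpy, scipy, OpenCV 4.12 (cv2) and the standard library are available. Lean on these libraries where they do the work, as an engineer would, in place of code of your own. Each camera call takes 0.05 s, during which the arm holds its last target. There are 200 camera calls.

## Task

Slide the scanner's cover by its orange grip all the way open to its end stop, so that the glass is bare. Then lift the green tea tin upright out of its crate, carry it over the row of jars and stop with it held about 1 cm above the scanner glass, centred over it, with the tin's long sides along the glass's long sides, so that the code on the underside can be read. The tin must never touch the scanner or its cover and the other goods stay where they are; finish while still holding the tin there: do not put it down or let go.

Things in the scene. Friction and masses are not known exactly. Their poses are not given: they have to be found in the camera images.
- green_tin: the tin to scan: upright green box-shaped tin, 88 mm (its x) x 56 mm (its y) x 110 mm tall, 0.2-0.35 kg, cream labels on its sides and top; origin: centre of its underside, z up. Stands loose in one of the crate compartments, long side about along the crate's, underside 8 mm above the counter; its upper 50 mm clears the walls: grip it there, across the 56 mm.
- red_tin: loose bystander: a tin of the same shape and size in red, in the crate's other compartment; origin: centre of its underside
- crate: fixed light-wood crate, 234 mm (x) x 96 mm (y) x 60 mm tall, walls and floor 8 mm, one cross wall making two compartments side by side along x (each 105 x 80 mm inside); origin: centre of its underside on the counter
- scanner: fixed grey counter-top scanner housing, 170 mm (x) x 250 mm (y) x 45 mm tall; origin: centre of its underside on the counter. Its -y half (seen from above) has the glass, the cover slides towards its +y end.
- glass (a point): centre of the scanner's dark glass, on its surface, 45 mm above the counter, 55 mm from the housing's centre towards its -y end, midway across its width; the glass is 110 mm (x) x 76 mm (y), with a thin red line along its x; axes as the scanner's
- shutter (a joint): the black sliding cover (126 mm x 90 mm x 4 mm, top 51 mm above the counter): 0 = its middle is over the glass's centre, 0.100 m = end stop, glass bare. It grows as the cover slides along the scanner's +y; it takes about 2.5 N to slide and stays where it is left. It starts nearly shut.
- shutter_grip (a point): centre of the top of the orange grip bar in the middle of the cover, 82 mm above the counter; the bar is 50 mm long (scanner x), 14 mm thick (scanner y) and stands 32 mm above the cover. Pinch it from above across the 14 mm.
- jar_tray: fixed wooden tray, 340 mm (x) x 75 mm (y) x 40 mm tall, holding the three jars in a row along x, between the crate and the scanner; origin: centre of its underside
- jar_a: loose bystander: screw-top preserve jar with brass lid, 54 mm diameter, 90 mm tall, standing in the jar tray so that its lid is 96 mm above the counter; origin: centre of its underside. Contents: yellow
- jar_b: loose bystander: screw-top preserve jar with brass lid, 54 mm diameter, 90 mm tall, standing in the jar tray so that its lid is 96 mm above the counter; origin: centre of its underside. Contents: amber
- jar_c: loose bystander: screw-top preserve jar with brass lid, 54 mm diameter, 90 mm tall, standing in the jar tray so that its lid is 96 mm above the counter; origin: centre of its underside. Contents: brick red
- gift_box: loose bystander: wine-red gift box with gold ribbon, 70 x 100 x 50 mm; origin: centre of its underside
- bell: loose bystander: brass counter bell, 80 mm diameter, 58 mm tall; origin: centre of its underside
- bottle: loose bystander: green bottle, 72 mm diameter, 230 mm tall; origin: centre of its underside
Things that resemble listed ones, but are neither listed nor needed, are in the scene too. What is shaped like the green_tin but black is not meant.

How it is judged:
By the outcome, as a careful person would: the job done as asked, in the order asked, and still so for the second after the job is handed in, while the arm keeps its last pose, push and grip.
It also fails if it takes over 58 s, if anything falls off the work surface, if the arm or the gripper's body presses on something with over 40 N, if the wrist force passes 120 N, or if a joint passes its speed limit or range.

## Working session

There is one attempt and no reset: what is moved stays moved. The work goes in short steps, Python scripts to look and compute and a tool call to move; the robot and the scene stay as the last step left them, time stands still between calls to the robot, and variables do not carry over. Pictures are saved under pics/ and viewed, on a budget of 10 in all, crops included, one or two more only if the job needs it, and the job is handed in when it is done.

Besides the shell and the picture viewer there is one more tool, called after "Call:" as a command line: name --pt "numbers of a row" for each row, then --argument value for the rest. move_arm: Moves the arm, as the interface text tells. Its arguments: {"type":"object","properties":{"deltas":{"type":"array","items":{"type":"array","items":{"type":"number"}}},"force":{"type":"number"}},"required":["deltas"]}

```bash
ls; mkdir -p pics; cat > h.py <<'E'
import numpy as np, cv2
from plant import env
def world(name):
    im,d=env.get_image(name); c=env.camera_params(name); K=np.array(c["mtx"]);T=np.array(c["pose"])
    v,u=np.mgrid[:420,:560]
    P=np.stack([(u-K[0,2])/K[0,0]*d,(v-K[1,2])/K[1,1]*d,d],-1)
    W=P@T[:3,:3].T+T[:3,3]; W[d==0]=np.nan
    return im,d,W
E
python3 - <<'E'
from h import *
for n in("scene","side"):
    im,d,W=world(n); np.savez(n+".npz",im=im,W=W); print(n,np.round(env.camera_params(n)["pose"],3).tolist())
    cv2.imwrite(f"pics/{n}0.png",im)
print(env.read_state())
E
```

```text
pics
scene [[0.635, 0.585, -0.505, 1.293], [0.772, -0.463, 0.434, -0.511], [0.02, -0.666, -0.746, 1.187], [0.0, 0.0, 0.0, 1.0]]
side [[-0.832, -0.253, 0.494, -0.095], [-0.555, 0.406, -0.726, 1.054], [-0.017, -0.878, -0.478, 0.708], [0.0, 0.0, 0.0, 1.0]]
{'clock': 0.1, 'joint_pos': array([ 2.58550613e-01,  3.85474969e-01,  6.75720212e-03, -4.38115041e-04,
       -1.19401341e+00, -2.58628814e-01]), 'joint_velocities': array([-0.00103129, -0.0013555 ,  0.00329146,  0.00238528, -0.00050716,
        0.00035235]), 'effort': array([-2.41840362e-04, -3.93318665e+01,  1.88929778e+01,  4.19793829e+00,
       -2.58899068e-03, -3.31562532e-06]), 'position': array([ 6.24498980e-01, -1.31934901e-05,  2.44331253e-01]), 'ee_rot': array([-3.14149133e+00, -1.97463819e-03,  3.14135276e+00]), 'contact_force': array([-0.51712471,  0.22247624,  0.57124712]), 'torque': array([ 0.01166523, -0.04148042, -0.03354606]), 'finger_gap': 0.08540138168570151}
```

View pics/scene0.png

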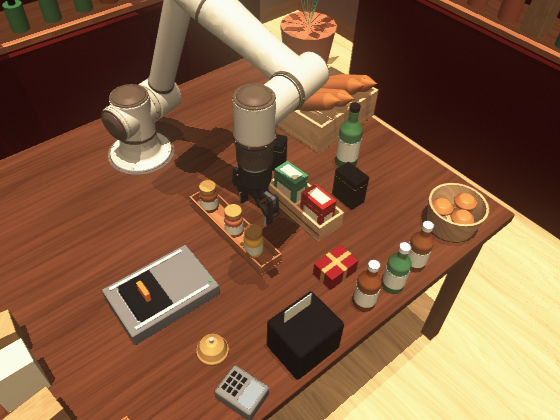

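View pics/side0.png

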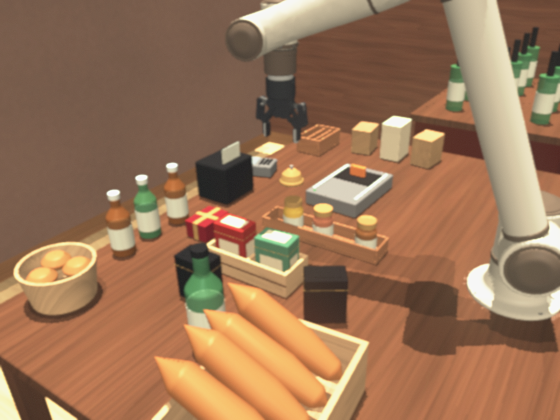

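The scene view shows the scanner at about (160,290) with the orange grip at (144,291). The green tin top is at (291,178), the red one at (318,203), and the jars run (208,190) to (253,240). Two black decoys stand beside the crate, at (350,185) and (278,150).

```bash
cat > m.py <<'E'
from h import *
def rect(name,W,m):
    P=W[m]; P=P[~np.isnan(P).any(1)]
    if len(P)<10: print(name,len(P)); return
    r=cv2.minAreaRect((P[:,:2]*1000).astype(np.float32)); print(name,len(P),"c",np.round(r[0],1),"sz",np.round(r[1],1),"ang",round(r[2],1),"zmed",round(np.median(P[:,2])*1000,1),"mean",np.round(P[:,:2].mean(0)*1000,1))
def big(m):
    n,l,s,_=cv2.connectedComponentsWithStats(m.astype(np.uint8),connectivity=8)
    return l==1+np.argmax(s[1:,4]) if n>1 else m
def box(u0,v0,u1,v1):
    m=np.zeros((420,560),bool); m[v0:v1,u0:u1]=1; return m
E
cat > a.py <<'E'
from m import *
B={"scene":dict(scan=(95,240,225,340),grip=(130,275,160,305),tins=(265,150,345,240),jars=(190,170,285,270),crate=(262,150,345,240),black1=(330,160,372,210),black2=(270,130,292,170)),
"side":dict(scan=(300,155,400,215),grip=(345,160,372,182),tins=(210,205,305,290),jars=(260,190,390,260),crate=(205,205,310,292),black1=(172,240,222,300),black2=(300,262,350,325))}
for n in B:
    f=np.load(n+".npz"); im,W=f["im"],f["W"]; z=W[...,2]; hsv=cv2.cvtColor(im,cv2.COLOR_BGR2HSV); h,s,v=[hsv[...,i].astype(int) for i in range(3)]
    b=B[n]; print(n)
    rect("scan",W,big(box(*b["scan"])&(z>.038)&(z<.056)))
    rect("cover",W,big(box(*b["scan"])&(z>.046)&(z<.056)&(v<60)))
    org=box(*b["grip"])&(h<18)&(s>150)&(v>120); rect("grip",W,big(org&(z>.076)&(z<.09)))
    tt=box(*b["tins"])&(z>.112)&(z<.126)
    X=W[...,0]
    rect("green top",W,big(tt&((h>45)&(h<90)&(s>50))))
    rect("red top",W,big(tt&((h<12)|(h>170))&(s>120)))
    rect("tops",W,tt)
    rect("crate rim",W,big(box(*b["crate"])&(z>.054)&(z<.066)))
    jm=box(*b["jars"])&(z>.09)&(z<.1)
    k,l,st,_=cv2.connectedComponentsWithStats(jm.astype(np.uint8))
    for i in range(1,k):
        if st[i,4]>30: rect("lid",W,l==i)
    for q in("black1","black2"): rect(q,W,big(box(*b[q])&(z>.08)&(v<70)))
E
python3 a.py
```

```text
scene
scan 5345 c [ 535.6 -239.6] sz [250.8 176.1] ang 88.0 zmed 46.3 mean [ 542.8 -244.8]
cover 1309 c [ 534.8 -285.6] sz [ 92.3 130.2] ang 87.5 zmed 50.5 mean [ 538.9 -286.5]
grip 44 c [ 535.2 -283.9] sz [14.3 50.3] ang 88.1 zmed 81.0 mean [ 539.4 -284.7]
green top 258 c [476.5 248.3] sz [92.1 60.1] ang 7.5 zmed 117.9 mean [480.4 244.9]
red top 289 c [598.9 246.9] sz [91.4 59.5] ang 0.7 zmed 118.2 mean [602.7 242.5]
tops 934 c [538.6 305.2] sz [212.3 176.9] ang 0.0 zmed 118.5 mean [543.6 249.1]
crate rim 525 c [539.3 249.6] sz [236.4  99.8] ang 1.5 zmed 59.6 mean [570.2 226.5]
lid 156 c [353.6  36. ] sz [46.4 50.6] ang 53.3 zmed 96.1 mean [354.4  35.2]
lid 182 c [476.3  37.3] sz [46.6 47.8] ang 29.9 zmed 95.7 mean [477.2  37. ]
lid 212 c [568.9  35.7] sz [45.8 48.8] ang 51.6 zmed 96.0 mean [570.4  34.9]
black1 608 c [587.2 393. ] sz [61.3 92.6] ang 89.0 zmed 109.1 mean [591.5 386.4]
black2 286 c [491.  172.8] sz [ 35.6 486.2] ang 45.0 zmed 111.0 mean [450.  218.8]
side
scan 1871 c [ 531.4 -237.6] sz [253.3 175.1] ang 88.8 zmed 44.6 mean [ 525.1 -216.1]
cover 0
grip 17 c [ 530.7 -27
[... 161 characters left out ...]
.1 247.7] sz [91.1 58.5] ang 0.7 zmed 116.4 mean [587.9 255. ]
tops 1034 c [533.2 250.2] sz [ 63.9 215.6] ang 89.5 zmed 116.9 mean [526.3 252.1]
crate rim 836 c [535.2 254.9] sz [238.8 100.1] ang 2.3 zmed 58.7 mean [510.2 275.5]
lid 144 c [565.9  38.5] sz [47.5 50.1] ang 63.0 zmed 94.5 mean [563.7  40.2]
lid 152 c [472.6  38.3] sz [43.7 48.8] ang 29.7 zmed 94.5 mean [471.1  41. ]
lid 174 c [348.8  37.7] sz [47.1 47.3] ang 31.9 zmed 94.6 mean [348.   40.1]
lid 148 c [449.8 263.2] sz [90.4 46.4] ang 43.4 zmed 95.1 mean [452.1 266.8]
black1 672 c [523.8 432.2] sz [ 86.7 221.3] ang 57.1 zmed 109.0 mean [535.6 440.6]
black2 396 c [295.8 317.8] sz [91.2 43.3] ang 63.0 zmed 101.2 mean [296.3 320.6]
```

Call:
move_arm --pt "0 0 0.149 0 0 0 0.085" --pt "0 0 0.149 0 0 0 0.085" --pt "0 0 0.149 0 0 0 0.085" --pt "0 0 0.149 0 0 0 0.085" --pt "0 0 0.149 0 0 0 0.085"

```text
clock: 0.6
position: [0.6247, 0.0, 0.2447]
ee_rot: [-3.141, -0.001, 2.39]
contact_force: [-0.1, 0.2, 0.5]
finger_gap: 0.085
```

Call:
move_arm --pt "0 0 0.149 0 0 0 0.085" --pt "0 0 0.149 0 0 0 0.085" --pt "0 0 0.149 0 0 0 0.085" --pt "0 0 0.149 0 0 0 0.085" --pt "0 0 0.149 0 0 0 0.085"

```text
clock: 1.1
position: [0.6246, 0.0, 0.2447]
ee_rot: [-3.14, -0.0, 1.645]
contact_force: [-0.3, -0.1, -0.3]
finger_gap: 0.0847
```

Call:
move_arm --pt "0 0 0.116 0 0 0 0.085" --pt "0 0 0 0 0 0 0.085"

```text
clock: 1.3
position: [0.6247, 0.0, 0.2447]
ee_rot: [-3.14, 0.0, 1.536]
contact_force: [-0.8, -0.2, 0.4]
finger_gap: 0.085
```

Call:
move_arm --pt "0 0 0 -0.047 -0.0136 0 0.05" --pt "0 0 0 -0.047 -0.0136 0 0.05" --pt "0 0 0 -0.047 -0.0136 0 0.05" --pt "0 0 0 -0.047 -0.0136 0 0.05" --pt "0 0 0 -0.047 -0.0136 0 0.05"

```text
clock: 1.8
position: [0.5478, -0.234, 0.2452]
ee_rot: [-3.141, -0.0, 1.539]
contact_force: [1.3, -0.2, 1.0]
finger_gap: 0.0503
```

Call:
move_arm --pt "0 0 0 -0.047 -0.0136 0 0.05" --pt "0 0 0 0 0 0 0.05" --pt "0 0 0 0 0 0 0.05"

```text
clock: 2.1
position: [0.5328, -0.2801, 0.2449]
ee_rot: [-3.141, -0.0, 1.535]
contact_force: [0.0, 1.5, 0.4]
finger_gap: 0.05
```

```bash
cat >> h.py <<'E'
def wrist(tag):
    s=env.read_state(); c=env.camera_params("wrist"); im,d=env.get_image("wrist")
    K=np.array(c["mtx"]);T=np.array(c["pose"]); v,u=np.mgrid[:420,:560]
    a,b=(u-K[0,2])/K[0,0],(v-K[1,2])/K[1,1]; r=np.hypot(a,b); k=np.where(r>1e-9,np.tan(np.minimum(r,1.5))/np.maximum(r,1e-9),1)
    W=np.stack([a*k*d,b*k*d,d],-1)@T[:3,:3].T+T[:3,3]; W[(d==0)|(r>1.4)]=np.nan
    cv2.imwrite(f"pics/{tag}.png",im); print("tcp",np.round(s["position"],4),np.round(s["ee_rot"],3),"cam",np.round(T[:3,3],3))
    return im,d,W
E
python3 - <<'E'
from m import *
im,d,W=wrist("w1"); np.savez("w1.npz",im=im,W=W)
z=W[...,2]; hsv=cv2.cvtColor(im,cv2.COLOR_BGR2HSV); h,s,v=[hsv[...,i].astype(int) for i in range(3)]
near=(abs(W[...,0]-.533)<.12)&(abs(W[...,1]+.24)<.17)
rect("scan",W,big(near&(z>.038)&(z<.056)))
rect("cover",W,big(near&(z>.046)&(z<.056)&(v<60)))
rect("grip",W,big(near&(z>.074)&(z<.09)&(h<20)&(s>120)))
E
```

```text
tcp [ 0.5328 -0.2801  0.2449] [-3.141 -0.     1.535] cam [ 0.449 -0.277  0.373]
scan 32998 c [ 535.5 -242.9] sz [250.4 169.5] ang 87.9 zmed 45.1 mean [ 529.4 -245.3]
cover 3172 c [ 514.5 -279.5] sz [76.8 83.5] ang 89.4 zmed 50.1 mean [ 504.7 -270.6]
grip 435 c [ 534.4 -286.7] sz [14.3 49.7] ang 88.0 zmed 81.3 mean [ 525.  -286.1]
```

View pics/w1.png

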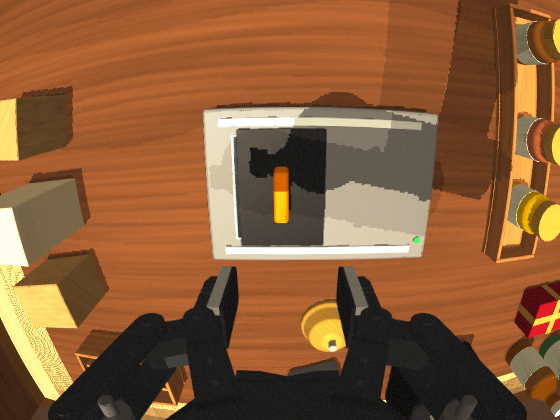

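The wrist view shows the scanner at (205–437, 107–260) with the grip at (281,195). Next I descend on the grip.

Call:
move_arm --pt "0 0 0 -0.0065 0.0018 0.03 0.05" --pt "0 0 0 0 0 0.035 0.05" --pt "0 0 0 0 0 0.035 0.05" --pt "0 0 0 0 0 0.025 0.05" --pt "0 0 0 0 0 0.02 0.05"

```text
clock: 2.65
position: [0.5351, -0.2836, 0.0983]
ee_rot: [-3.139, -0.001, 1.539]
contact_force: [-0.2, -0.1, 0.8]
finger_gap: 0.05
```

Call:
move_arm --pt "0 0 0 0 0 0.015 0.05" --pt "0 0 0 0 0 0.015 0.05" --pt "0 0 0 0 0 0 0.03" --pt "0 0 0 0 0 0 0.02" --pt "0 0 0 0 0 0 0.017" --force 40

```text
clock: 3.15
position: [0.5361, -0.2851, 0.0714]
ee_rot: [3.14, 0.001, 1.537]
contact_force: [-0.7, -0.7, 0.0]
finger_gap: 0.0168
```

Call:
move_arm --pt "0 0 0 0 0 0 0.005" --pt "0 0 0 0 0 0 0.005" --pt "0 0 0 0 0 0 0.005"

```text
clock: 3.45
position: [0.5361, -0.2854, 0.0716]
ee_rot: [3.139, 0.001, 1.536]
contact_force: [1.0, 2.9, 4.8]
finger_gap: 0.0133
```

Call:
move_arm --pt "0 0 0 0.01 0 0 0.005" --pt "0 0 0 0.015 0 0 0.005" --pt "0 0 0 0.015 0 0 0.005" --pt "0 0 0 0.015 0 0 0.005" --pt "0 0 0 0.01 0 0 0.005"

```text
clock: 3.95
position: [0.5383, -0.22, 0.0715]
ee_rot: [3.139, 0.001, 1.537]
contact_force: [0.2, -2.3, 5.3]
finger_gap: 0.013
```

Call:
move_arm --pt "0 0 0 0.008 0 0 0.005" --pt "0 0 0 0.005 0 0 0.005" --pt "0 0 0 0.004 0 0 0.005" --pt "0 0 0 0 0 0 0.005"

```text
clock: 4.35
position: [0.5388, -0.2029, 0.0715]
ee_rot: [3.139, 0.001, 1.537]
contact_force: [0.2, 0.8, 6.5]
finger_gap: 0.0131
```

Call:
move_arm --pt "0 0 0 0.003 0 0 0.005" --pt "0 0 0 0 0 0 0.005"

```text
clock: 4.55
position: [0.5389, -0.2002, 0.0715]
ee_rot: [3.139, 0.001, 1.537]
contact_force: [0.5, -0.5, 6.5]
finger_gap: 0.0131
```

Call:
move_arm --pt "0 0 0 0.003 0 0 0.005" --pt "0 0 0 0 0 0 0.005"

```text
clock: 4.75
position: [0.539, -0.1973, 0.0715]
ee_rot: [3.139, 0.001, 1.537]
contact_force: [-0.0, -0.2, 6.4]
finger_gap: 0.0136
```

Call:
move_arm --pt "0 0 0 0.003 0 0 0.005" --pt "0 0 0 0 0 0 0.005"

```text
clock: 4.95
position: [0.5391, -0.1968, 0.0715]
ee_rot: [3.139, 0.004, 1.537]
contact_force: [0.9, -12.8, 3.2]
finger_gap: 0.0131
```

Call:
move_arm --pt "0 0 0 0.003 0 0 0.005" --pt "0 0 0 0 0 0 0.005"

```text
clock: 5.15
position: [0.5391, -0.1965, 0.0715]
ee_rot: [3.139, 0.007, 1.537]
contact_force: [0.7, -25.3, 0.3]
finger_gap: 0.0132
```

Call:
move_arm --pt "0 0 0 -0.0045 0 0 0.005" --pt "0 0 0 0 0 0 0.03" --pt "0 0 0 0 0 0 0.05" --pt "0 0 0 0 0 0 0.05" --pt "0 0 0 0 0 0 0.05"

```text
clock: 5.65
position: [0.5379, -0.1954, 0.0699]
ee_rot: [-3.14, -0.0, 1.536]
contact_force: [0.4, -0.4, 0.6]
finger_gap: 0.0499
```

Call:
move_arm --pt "0 0 0 0 0 -0.02 0.05" --pt "0 0 0 0 0 -0.04 0.05" --pt "0 0 0 0 0 -0.045 0.05" --pt "0 0 0 0 0 -0.045 0.05" --pt "0 0 0 0 0 -0.045 0.05"

```text
clock: 6.15
position: [0.5378, -0.1955, 0.267]
ee_rot: [-3.141, -0.0, 1.536]
contact_force: [0.6, -0.4, 0.4]
finger_gap: 0.0498
```

Call:
move_arm --pt "0 0 0 0 0 -0.03 0.085" --pt "0 0 0 0 0 0 0.085"

```text
clock: 6.35
position: [0.5403, -0.1963, 0.3009]
ee_rot: [3.131, 0.002, 1.537]
contact_force: [-0.8, 0.5, -0.3]
finger_gap: 0.0771
```

```bash
python3 - <<'E'
from m import *
im,d,W=wrist("w2")
z=W[...,2]; hsv=cv2.cvtColor(im,cv2.COLOR_BGR2HSV); h,s,v=[hsv[...,i].astype(int) for i in range(3)]
near=(abs(W[...,0]-.533)<.12)&(abs(W[...,1]+.24)<.17)
rect("scan",W,big(near&(z>.038)&(z<.056)))
rect("grip",W,big(near&(z>.074)&(z<.09)&(h<20)&(s>120)))
g=near&(z<.049)&(v<60)&(W[...,1]<-.24); rect("glass",W,big(g))
rl=near&(z<.05)&((h<8)|(h>172))&(s>120)&(v>60)&(W[...,1]<-.25); rect("redline",W,big(rl))
E
```

```text
tcp [ 0.5403 -0.1963  0.3009] [3.131e+00 2.000e-03 1.537e+00] cam [ 0.455 -0.193  0.428]
scan 25509 c [ 535.9 -242.1] sz [249.7 170.2] ang 88.1 zmed 45.5 mean [ 531.1 -239.2]
grip 263 c [ 537.  -197.7] sz [14.2 49.3] ang 87.7 zmed 81.5 mean [ 526.1 -197.5]
glass 0
redline 232 c [ 534.1 -297.4] sz [ 4.9 90.2] ang 87.6 zmed 45.6 mean [ 534.  -297.4]
```

View pics/w2.png

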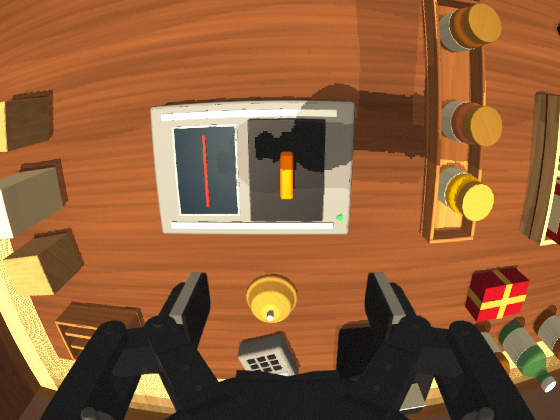

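Cover is at its stop (grip 99.7 mm from the glass centre) and the glass at (165–240, 125–215) is bare; its centre is (534.0, -297.4) mm. Next I check for obstacles around the tin.

```bash
python3 - <<'E'
import numpy as np
P=[np.load(n+".npz")["W"].reshape(-1,3) for n in("scene","side")]
P=np.concatenate(P); P=P[~np.isnan(P).any(1)]
# height map: max z per 25mm cell around crate
xs=np.arange(.25,.75,.025); ys=np.arange(.0,.56,.025)
print("     "+" ".join(f"{x*1000:4.0f}" for x in xs))
for y in ys[::-1]:
    r=[]
    for x in xs:
        q=P[(P[:,0]>=x)&(P[:,0]<x+.025)&(P[:,1]>=y)&(P[:,1]<y+.025)&(P[:,2]<.27)]
        r.append(f"{np.percentile(q[:,2],95)*1000:4.0f}" if len(q)>2 else "   .")
    print(f"{y*1000:4.0f} "+" ".join(r))
E
```

```text
250  275  300  325  350  375  400  425  450  475  500  525  550  575  600  625  650  675  700  725
 550  153  164  174  180  177  171    .    1    2    4    3    3    4    3    3    3    3    4    5    3
 525  157  172  186  192  193  193    .  153  161  151    5    4    3    5    4    4    3    5    4    4
 500  163  176  191  195  194  196  137  224  230  215  105    2    2    4    5    4    3    4    5    4
 475  155  166  178  187  172   90   88  195  231  172  131    2    1    3    4    3    4    4    3    4
 450  111  111  110  110  111  108    5  117  145  147    .    .    2    1    3    4    4    3    4    4
 425   86    6    5    5    6    6    6    7    4    4    .    .    .    2    2    5    5    4    4    5
 400    4    5    5    5    4    4    6    6    5    6    3  113  114  113  111  107    5    5    4    5
 375    .    5    7    6    4    4    4    5    6    4    2  110  114  115  115  108    5    4    4    4
 350    .    .    4  104    6    3    3    5    4    5    4  109  111  110  111  109    5    5    5    4
 325    1  100  109  111  107    2    3    .    5    .  
[... 713 characters left out ...]
    4    3    5    .    4    5    4    6    5    6    4    5   25   54
 125    3    5    4    4    6    3    3    4    4    5    4    4    4    4    4    5    5    5   32   54
 100    4    3    5    3    4    4    3    4    4    3    5    4    4    5    4    4    4    4    5   52
  75    1    1    2    4    2    2    4   21   12   33   38   39   38   38   40   38    4    5    5    4
  50    2    1   38   95   94   39   39   42   95   96   39   91   96   94   40   42    4    4    3    4
  25    3    2   61   98   99   92    9   89   98   97   67   96   99   98   11   40    4    4    4    4
   0    3    4   40   98   98   62   39   39   97   95   45   43  263  265   42   41  267  266    3    4
```

Call:
move_arm --pt "0 0 0 0.0438 -0.0081 0 0.085" --pt "0 0 0 0.0438 -0.0081 0 0.085" --pt "0 0 0 0.0438 -0.0081 0 0.085" --pt "0 0 0 0.0438 -0.0081 0 0.085" --pt "0 0 0 0.0438 -0.0081 0 0.085"

```text
clock: 6.9
position: [0.504, 0.0259, 0.2934]
ee_rot: [-3.138, 0.001, 1.535]
contact_force: [1.2, 0.4, 0.4]
finger_gap: 0.0852
```

Call:
move_arm --pt "0 0 0 0.0438 -0.0081 0 0.085" --pt "0 0 0 0.0438 -0.0081 0 0.085" --pt "0 0 0 0.0438 -0.0081 0 0.085" --pt "0 0 0 0.0438 -0.0081 0 0.085" --pt "0 0 0 0.0438 -0.0081 0 0.085"

```text
clock: 7.4
position: [0.4712, 0.246, 0.2935]
ee_rot: [-3.139, 0.002, 1.536]
contact_force: [0.7, -0.3, -0.0]
finger_gap: 0.085
```

Call:
move_arm --pt "0 0 -0.13 0 0 0 0.085" --pt "0 0 0 0 0 0 0.085" --pt "0 0 0 0 0 0 0.085"

```text
clock: 7.7
position: [0.4721, 0.2441, 0.294]
ee_rot: [-3.139, 0.002, 1.663]
contact_force: [0.3, 0.4, 0.0]
finger_gap: 0.0851
```

```bash
python3 - <<'E'
from m import *
im,d,W=wrist("w3")
z=W[...,2]; hsv=cv2.cvtColor(im,cv2.COLOR_BGR2HSV); h,s,v=[hsv[...,i].astype(int) for i in range(3)]
near=(abs(W[...,0]-.474)<.062)&(abs(W[...,1]-.25)<.055)
rect("green top",W,big(near&(z>.113)&(z<.124)))
rect("green top thin",W,big(near&(z>.115)&(z<.121)))
rect("green col",W,big(near&(z>.113)&(z<.124)&(h>45)&(h<90)&(s>50)))
n2=(abs(W[...,0]-.54)<.14)&(abs(W[...,1]-.25)<.07)
rect("rim",W,big(n2&(z>.055)&(z<.065)))
E
```

```text
tcp [0.4721 0.2441 0.294 ] [-3.139e+00  2.000e-03  1.663e+00] cam [0.388 0.236 0.422]
green top 4889 c [474.6 247.2] sz [87.9 56.7] ang 4.3 zmed 117.7 mean [472.6 247.1]
green top thin 4837 c [474.7 247.4] sz [87.3 56.6] ang 5.2 zmed 117.7 mean [472.8 247.1]
green col 2672 c [474.6 247.5] sz [87.7 55.5] ang 4.2 zmed 117.5 mean [471.4 246.8]
rim 3131 c [537.3 249.3] sz [235.2  97.1] ang 0.6 zmed 59.5 mean [508.4 249.3]
```

View pics/w3.png

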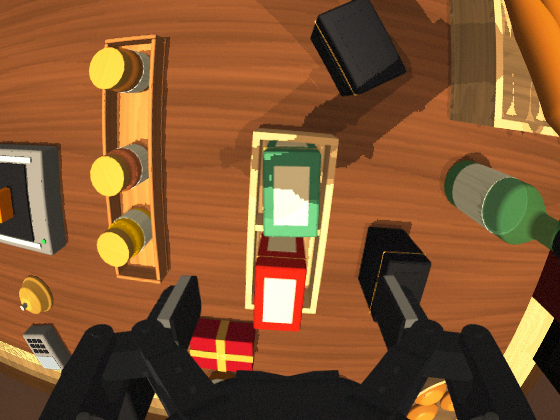

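The green tin (268–320, 143–235) is clear of its neighbours. Measured centre is (474.6, 247.3) mm, yaw about 4.5°.

Call:
move_arm --pt "0 0 0.015 0 0 0 0.085" --pt "0 0 0 0.0029 0.0027 0.03 0.085" --pt "0 0 0 0 0 0.045 0.085" --pt "0 0 0 0 0 0.045 0.085" --pt "0 0 0 0 0 0.035 0.085"

```text
clock: 8.25
position: [0.4745, 0.2461, 0.1381]
ee_rot: [-3.14, 0.001, 1.647]
contact_force: [-0.0, 0.5, -1.0]
finger_gap: 0.0854
```

Call:
move_arm --pt "0 0 0 0 0 0.025 0.085" --pt "0 0 0 0 0 0.018 0.085" --pt "0 0 0 0 0 0.014 0.085" --pt "0 0 0 0 0 0 0.085"

```text
clock: 8.65
position: [0.4743, 0.2459, 0.0814]
ee_rot: [-3.138, 0.003, 1.647]
contact_force: [-1.1, -0.1, -0.3]
finger_gap: 0.0853
```

Call:
move_arm --pt "0 0 0 0.001 0 0 0.07" --pt "0 0 0 0 0 0 0.062" --pt "0 0 0 0 0 0 0.058" --pt "0 0 0 0 0 0 0.054" --pt "0 0 0 0 0 0 0.05" --force 50

```text
clock: 9.15
position: [0.4756, 0.2487, 0.0845]
ee_rot: [3.14, -0.001, 1.651]
contact_force: [-0.1, -1.7, 7.0]
finger_gap: 0.0553
```

Call:
move_arm --pt "0 0 0 0 0 0 0.045" --pt "0 0 0 0 0 0 0.045" --pt "0 0 0 0 0 0 0.045"

```text
clock: 9.45
position: [0.4756, 0.2488, 0.0845]
ee_rot: [3.14, -0.001, 1.651]
contact_force: [0.5, -2.8, 6.2]
finger_gap: 0.0553
```

Call:
move_arm --pt "0 0 0 0 0 -0.01 0.045" --pt "0 0 0 0 0 -0.015 0.045" --pt "0 0 0 0 0 -0.02 0.045" --pt "0 0 0 0 0 -0.025 0.045" --pt "0 0 0 0 0 -0.025 0.045"

```text
clock: 9.95
position: [0.4743, 0.2484, 0.1788]
ee_rot: [-3.14, 0.0, 1.65]
contact_force: [0.9, 0.3, -1.6]
finger_gap: 0.0559
```

Call:
move_arm --pt "0 0 0 0 0 -0.025 0.045" --pt "0 0 0 0 0 -0.025 0.045" --pt "0 0 0 0 0 -0.02 0.045" --pt "0 0 0 0 0 0 0.045" --pt "0 0 0 0 0 0 0.045"

```text
clock: 10.45
position: [0.4743, 0.2485, 0.2476]
ee_rot: [-3.14, -0.0, 1.65]
contact_force: [-0.6, -0.3, -3.0]
finger_gap: 0.0555
```

```bash
python3 - <<'E'
from m import *
print(env.read_state()["position"],env.read_state()["contact_force"])
im,d,W=wrist("w4")
z=W[...,2]; hsv=cv2.cvtColor(im,cv2.COLOR_BGR2HSV); h,s,v=[hsv[...,i].astype(int) for i in range(3)]
near=(abs(W[...,0]-.474)<.07)&(abs(W[...,1]-.25)<.055)
m=big(near&(z>.25)&(z<.30)&(h>40)&(h<95)&(s>50)); rect("top",W,m)
P=W[m]; c=P.mean(0); print("n",np.round(np.linalg.svd(P-c,full_matrices=False)[2][2],3))
a,_,Ws=world("side"); b,_,Wc=world("scene"); cv2.imwrite("pics/s4.png",np.hstack([a[100:400,150:450],b[60:360,150:450]]))
for n,i,w in(("side",a,Ws),("scene",b,Wc)):
    hh=cv2.cvtColor(i,cv2.COLOR_BGR2HSV); near=(abs(w[...,0]-.474)<.09)&(abs(w[...,1]-.25)<.08)&(w[...,2]>.14)&(hh[...,0]>45)&(hh[...,0]<90)&(hh[...,1]>60)
    P=w[near]; print(n,len(P),np.round(np.nanpercentile(P[:,2],[1,50,99]),4))
E
```

```text
[0.47428182 0.24851285 0.24758157] [-0.61314559 -0.29362715 -2.96783384]
tcp [0.4743 0.2485 0.2476] [-3.14 -0.    1.65] cam [0.39  0.241 0.376]
top 14580 c [462.8 247.2] sz [67.7 68.2] ang 4.9 zmed 280.5 mean [444.8 245.7]
n [-0.136 -0.003  0.991]
side 1022 [0.1739 0.2448 0.2809]
scene 556 [0.1735 0.2464 0.2841]
```

View pics/s4.png

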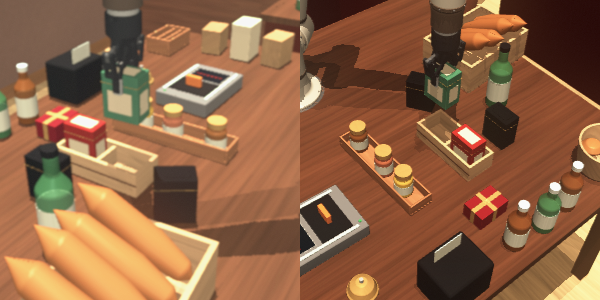

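Call:
move_arm --pt "0 0 0 -0.02 0.0012 0 0.045" --pt "0 0 0 -0.035 0.0012 0 0.045" --pt "0 0 0 -0.045 0.0012 0 0.045" --pt "0 0 0 -0.045 0.0012 0 0.045" --pt "0 0 0 -0.045 0.0012 0 0.045"

```text
clock: 11.1
position: [0.4956, 0.0581, 0.2471]
ee_rot: [-3.139, 0.001, 1.651]
contact_force: [0.3, 0.8, -2.1]
finger_gap: 0.0557
```

Call:
move_arm --pt "0 0 0 -0.045 0.0012 0 0.045" --pt "0 0 0 -0.045 0.0012 0 0.045" --pt "0 0 0 -0.045 0.0012 0 0.045" --pt "0 0 0 -0.045 0.0012 0 0.045" --pt "0 0 0 -0.045 0.0012 0 0.045"

```text
clock: 11.6
position: [0.5196, -0.1658, 0.2471]
ee_rot: [-3.139, -0.001, 1.651]
contact_force: [1.8, 0.4, -2.1]
finger_gap: 0.0553
```

Call:
move_arm --pt "0 0 0 -0.045 0.0012 0 0.045" --pt "0 0 0 -0.045 0.0012 0 0.045" --pt "0 0 0 -0.03 0.0012 0 0.045" --pt "0 0 0 -0.014 0.0012 0 0.045" --pt "0 0 0 0 0 0 0.045"

```text
clock: 12.1
position: [0.5352, -0.2986, 0.2464]
ee_rot: [-3.139, -0.001, 1.648]
contact_force: [-0.2, 0.8, -2.3]
finger_gap: 0.0559
```

Call:
move_arm --pt "0 0 0.057 0 0 0 0.045" --pt "0 0 0.057 0 0 0 0.045" --pt "0 0 0 0 0 0 0.045" --pt "0 0 0 0 0 0 0.045"

```text
clock: 12.5
position: [0.5355, -0.2961, 0.2481]
ee_rot: [-3.141, -0.0, 1.539]
contact_force: [0.5, 0.1, -2.7]
finger_gap: 0.0557
```

```bash
cat > t.py <<'E'
from m import *
import sys
im,d,W=wrist(sys.argv[1]); t=env.read_state()["position"]
z=W[...,2]; hsv=cv2.cvtColor(im,cv2.COLOR_BGR2HSV); h,s,v=[hsv[...,i].astype(int) for i in range(3)]
zt=t[2]+.0335
near=(abs(W[...,0]-t[0])<.07)&(abs(W[...,1]-t[1])<.055)
m=big(near&(abs(z-zt)<.006)); rect("top",W,m)
e=cv2.erode(m.astype(np.uint8),np.ones((7,7)))>0; P=W[e]; c=np.median(P,0)
print("n",np.round(np.linalg.svd(P-P.mean(0),full_matrices=False)[2][2],3),"ztop",np.round(c,4))
g=h>40; m2=near&(z>t[2]-.09)&(z<zt+.01)&(h>40)&(h<95)&(s>50); rect("body",W,big(m2)); P=W[m2]; print("zmin",np.round(np.percentile(P[:,2],[0.5,2]),4))
for n in("side","scene"):
    i,_,w=world(n); hh=cv2.cvtColor(i,cv2.COLOR_BGR2HSV); cv2.imwrite(f"pics/{sys.argv[1]}_{n}.png",i)
    q=(abs(w[...,0]-t[0])<.07)&(abs(w[...,1]-t[1])<.06)&(w[...,2]>t[2]-.085)&(hh[...,0]>45)&(hh[...,0]<90)&(hh[...,1]>60); q=big(q)
    rect(n,w,q); P=w[q]; print(n,np.round(np.nanpercentile(P[:,2],[.5,2,98,99.5]),4))
    rect(n+" top",w,big(q&(w[...,2]>zt-.006)))
E
python3 t.py w5; python3 -c "
import cv2,numpy as np
a=cv2.imread('pics/w5.png');b=cv2.imread('pics/w5_side.png');c=cv2.imread('pics/w5_scene.png')
cv2.imwrite('pics/c5.png',np.hstack([cv2.resize(a,(400,300)),np.vstack([b[60:210,250:450],c[200:350,70:270]]),]))"
```

```text
tcp [ 0.5355 -0.2961  0.2481] [-3.141 -0.     1.539] cam [ 0.451 -0.294  0.376]
top 23304 c [ 523.4 -296.1] sz [82.2 82.8] ang 45.1 zmed 281.4 mean [ 517.1 -295.9]
n [-0.012  0.006  1.   ] ztop [ 0.515  -0.2958  0.2814]
body 14614 c [ 524.3 -296.1] sz [73.7 67.8] ang 88.1 zmed 280.9 mean [ 506.  -295.5]
zmin [0.1773 0.1864]
side 543 c [ 524.2 -275.3] sz [97.1 52.1] ang 21.9 zmed 245.1 mean [ 516.8 -273.6]
side [0.1743 0.1756 0.2808 0.2816]
side top 48 c [ 495.3 -285. ] sz [56.9 29.3] ang 61.4 zmed 278.9 mean [ 497.2 -282.1]
scene 741 c [ 552.2 -291. ] sz [66.  61.2] ang 88.6 zmed 264.6 mean [ 572.2 -298.5]
scene [0.1735 0.1768 0.2841 0.2852]
scene top 278 c [ 550.8 -295.2] sz [55.2 60.2] ang 86.5 zmed 281.1 mean [ 564. -296.]
```

View pics/c5.png

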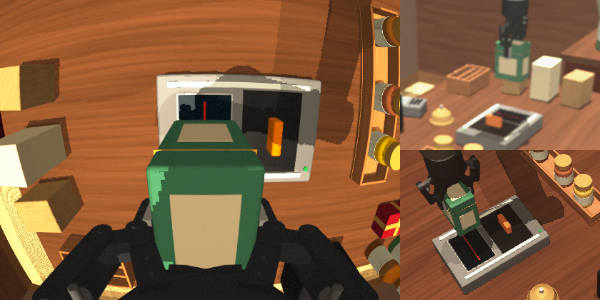

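```bash
python3 - <<'E'
from m import *
im,d,W=wrist("w6"); t=env.read_state()["position"]; z=W[...,2]
y=t; a=1.539; ex=np.array([np.sin(a),-np.cos(a)]); ey=np.array([np.cos(a),np.sin(a)])
D=(W[...,:2]-t[:2]); px=D@ex; py=D@ey
m=(abs(z-.2814)<.004)&(abs(px)<.07)&(abs(py)<.045)
for lo,hi in((-.02,-.01),(-.005,.005),(.01,.02)): q=m&(py>lo)&(py<hi); print("min px",np.round(np.percentile(px[q],[0,.5,1]),4))
q=m&(px<-.015); print("py",np.round(np.percentile(py[q],[.3,1,99,99.7]),4))
# front-edge yaw
xs=[];ys=np.arange(-.022,.023,.004)
for b in ys: q=m&(abs(py-b)<.002); xs.append(np.percentile(px[q],.5))
print("edge slope",np.polyfit(ys,xs,1))
# front face tilt
f=(z>.19)&(z<.275)&(px<-.03)&(px>-.06)&(abs(py)<.022); print("face",f.sum(), np.polyfit(z[f],px[f],1) if f.sum()>20 else "")
E
```

```text
tcp [ 0.5356 -0.2967  0.2483] [-3.142 -0.     1.538] cam [ 0.451 -0.294  0.376]
min px [-0.045  -0.0447 -0.0445]
min px [-0.045  -0.0447 -0.0445]
min px [-0.0451 -0.0445 -0.0444]
py [-0.0275 -0.0268  0.0266  0.0272]
edge slope [ 0.00311582 -0.04461634]
face 5454 [ 0.00523541 -0.04585383]
```

Call:
move_arm --pt "0 0 0 -0.0007 -0.0009 0.02 0.045" --pt "0 0 0 0 0 0.03 0.045" --pt "0 0 0 0 0 0.025 0.045" --pt "0 0 0 0 0 0.015 0.045" --pt "0 0 0 0 0 0.01 0.045"

```text
clock: 13.2
position: [0.5341, -0.2977, 0.1468]
ee_rot: [-3.139, -0.001, 1.537]
contact_force: [0.4, 0.1, -1.7]
finger_gap: 0.0554
```

Call:
move_arm --pt "0 0 0 0 0 0.008 0.045" --pt "0 0 0 0 0 0.004 0.045" --pt "0 0 0 0 0 0 0.045" --pt "0 0 0 0 0 0 0.045"

```text
clock: 13.6
position: [0.5351, -0.2982, 0.1371]
ee_rot: [3.14, 0.001, 1.537]
contact_force: [-0.8, 0.1, -2.3]
finger_gap: 0.0558
```

Call:
move_arm --pt "0 0 0 0.0007 -0.0004 0.003 0.045" --pt "0 0 0 0 0 0.002 0.045" --pt "0 0 0 0 0 0 0.045" --pt "0 0 0 0 0 0 0.045" --pt "0 0 0 0 0 0 0.045"

```text
clock: 14.1
position: [0.5344, -0.2973, 0.1314]
ee_rot: [3.141, 0.0, 1.537]
contact_force: [-0.4, -0.5, -1.9]
finger_gap: 0.0558
```

```bash
python3 t.py w7; python3 - <<'E'
from m import *
im,d,W=wrist("w8"); s=env.read_state(); t=s["position"]; z=W[...,2]; a=1.537
ex=np.array([np.sin(a),-np.cos(a)]); ey=np.array([np.cos(a),np.sin(a)]); D=W[...,:2]-t[:2]; px=D@ex; py=D@ey
m=(abs(z-t[2]-.0335)<.004)&(abs(px)<.07)&(abs(py)<.045); print("edge",np.percentile(px[m],.5),"ztop",np.median(z[m]),s["position"],s["contact_force"])
b=cv2.imread('pics/w7_side.png');c=cv2.imread('pics/w7_scene.png')
cv2.imwrite('pics/c7.png',np.hstack([cv2.resize(b[80:230,270:420],(400,400)),cv2.resize(c[210:360,80:230],(400,400))]))
E
```

```text
tcp [ 0.5344 -0.2973  0.1314] [3.141 0.    1.537] cam [ 0.45  -0.295  0.26 ]
top 23276 c [ 521.6 -297. ] sz [81.9 82. ] ang 44.0 zmed 164.7 mean [ 515.9 -296.9]
n [-0.013  0.009  1.   ] ztop [ 0.5136 -0.2974  0.1648]
body 14603 c [ 523.1 -287.8] sz [91.4 67.1] ang 87.6 zmed 164.2 mean [ 504.8 -296.6]
zmin [0.0455 0.0649]
side 478 c [ 519.1 -273.5] sz [93.6 53.4] ang 28.3 zmed 129.2 mean [ 514.2 -273.6]
side [0.0558 0.0577 0.164  0.165 ]
side top 47 c [ 495.6 -286. ] sz [55.9 29.7] ang 66.8 zmed 162.5 mean [ 496.4 -282.1]
scene 614 c [ 553.8 -293.8] sz [62.3 52.5] ang 88.3 zmed 147.7 mean [ 570.7 -298.6]
scene [0.0546 0.0592 0.1676 0.1686]
scene top 240 c [ 553.2 -296. ] sz [56.6 51.4] ang 88.5 zmed 164.2 mean [ 563.3 -296.4]
tcp [ 0.5343 -0.2972  0.1314] [3.141 0.    1.537] cam [ 0.45  -0.295  0.26 ]
edge -0.044576288243715734 ztop 0.16467228883646257 [ 0.53432446 -0.29725208  0.13137674] [ 0.34864067  0.22727739 -2.64244352]
```

View pics/c7.png

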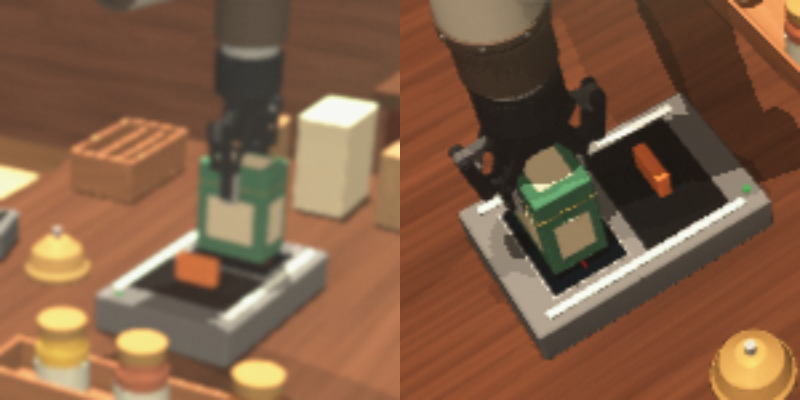

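The tin is held over the bare glass with its underside about 55 mm above the counter, a gap of about 9.7 mm. It is centred and aligned, with no contact, so I'm handing in.

```bash
python3 -c "
from plant import env
print(env.job_done())"
```

```text
the job is handed in; nothing more can be done
None
```

The cover is open to its end stop and the green tin is held over the bare glass; I handed the job in at about 14 s of the 58 s allowed.

- **Cover:** I slid it by its orange grip until the push at the stop reached about 25 N. The grip then measured 99.7 mm from the glass centre (100 mm is fully open).
- **Tin:** I gripped it across its 56 mm side and lifted it upright. I carried it over the jars with its underside about 17 cm above the counter, then lowered it over the glass.
- **Last checks:**
  - The gap to the glass is about 9.7 mm, based on the tin's top at 164.7 mm and its 110 mm height.
  - The tin's centre is within about 0.5 mm of the glass centre as I measured it, to the camera's 2 mm calibration. It is aligned to within about 0.3°.
  - The force reading was only the tin's weight, and the grip was steady at 55.8 mm.
  - The top surface read about 0.8° of tilt, while the tin's front face, measured before the final lowering, read about 0.3°. I took the tin as upright.
- **Other goods:** None were touched as far as I could see, but I did not re-measure them at the end.

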